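# Free the shredder's cutters with the splined release key

### The job

The paper shredder is jammed: draw the red flat-handled key up out of its slotted stand, turn it until the four splines of its stem mesh with the cross-shaped socket in the shredder's brass hub, and push it fully home against the spring inside. Finish while still holding the key pressed fully home: the cutters are free only while it is held down. Leave the grey key, the white card box and the eraser beside the work where they are.

Things in the scene. Friction and masses are not known exactly. Their poses are not given: they have to be found in the camera images.
- red_key: Key with a red handle, 70 g, upright in either slot of the stand. Origin: centre of the stem's lower end, z up. Steel stem z 0-26 mm: cross of 4 equal splines along x and y, 26 mm tip to tip, 7 mm thick, slimmer in the lowest 4 mm. Flat handle z 26 (shoulder) to 86 mm, 8 mm thick along x (pinch across this), 46 mm wide along y; z 44-86 mm stick out above the stand.
- grey_key: Second key, same size, origin and axes, but with a grey handle and a plain round stem; stands in the other slot. It must stay there.
- key_stand: Fixed wooden stand, 44 (x) by 150 (y) by 50 mm high; origin: centre of its underside. Two slots at y = +40 and -40 mm, each 49 mm along y, 11 mm along x, 18 mm deep, widened in the middle to a 29 mm square well for the stem. A seated key has its origin 6 mm above the stand's underside and the stand's x and y directions; lift it 44 mm or more to be clear.
- shredder: Fixed black desktop paper shredder, 150 mm (x) by 180 mm (y); origin: centre of its underside. Its far half (x +5 to +75 mm) is 106 mm high, with the paper slot; the near half is a deck 66 mm high that carries the brass release hub at x = -35 mm, y = 0.
- socket (a point): Centre of the socket mouth in the level top face (98 mm up) of the round 54 mm release hub. x, y: along the arms of the cross-shaped opening, z up. Opening 30 mm tip to tip, arms 10 mm wide, 30 mm deep. The key fits in any of 4 quarter turns, within about 6 degrees. The hub starts up to 35 degrees off the shredder's axes and turns stiffly (0.4 N m). Home: shoulder on this face.
- plunger (a joint): Steel spring plunger in the socket. 0: up, its top 14 mm below the mouth; grows (m) as pressed down, 0.012 with the key home. Its spring pushes back with 4 N at first, 9 N at home, and lifts the key again if let go.
- card_box: Small closed white card box, 55x70x40 mm, loose on the table behind the stand; origin: centre of its underside. Leave it.
- eraser: Eraser in a blue sleeve, 23x48x13 mm, loose on the table between the stand and the shredder; origin: centre of its underside. Leave it.
There are look-alikes about, which are no part of the job. Of the things that look like the red_key, the middle-sized one is meant.

How it is judged:
By the outcome, as a careful person would: the job done as asked, in the order asked, and still so for the second after the job is handed in, while the arm keeps its last pose, push and grip.
It also fails if it takes over 45 s, if anything falls off the work surface, if the arm or the gripper's body presses on something with over 40 N, if the wrist force passes 120 N, or if a joint passes its speed limit or range.

### The arm

A 6-joint arm with a two-finger parallel gripper is mounted at the origin on a cart in front of the work surface, level with it; the furniture and walls round the work are solid. World frame = base frame: x ahead of the robot, y to its left, z up, the work surface at z = 0. Lengths are in mm, angles in rad, forces in N, time in s.
With the tool pointing down it reaches from about 350 to 875 mm from the base axis. Payload 4.2 kg.
Tool frame: the origin (TCP) lies on the mounting face of the last link; the fingertips stand 173 mm ahead of it and the grasp point (between the pads) lies grip_point_offset ahead of it (grip_point_offset is the distance from the TCP to the grasp point, in mm); z points along the fingers, y is the line along which they close (so a half turn about z gives the same grasp; the last joint's range is limited). The gripper opens to 85 mm and grips with 20 to 120 N. Pads are 22 mm wide; open, the fingers measure 114 mm over their backs; the gripper's body (76 mm by 85 mm) begins 54 mm behind the grasp point. The pads swing forward as they close: fully open they stand 13 mm farther back than shut.
Start: joints at [-1.008, 0.385, 0.008, 0, -1.194, -0.259], TCP at [186.984, -596.353, 404.712] pointing down, gripper open.
Joint ranges: [-3.14, 3.14], [-1.21, 2.06], [-1.07, 1.41], [-3.16, 2.05], [-2.99, -0.16], [-3.1, 3.1]. Speed limits (rad/s): [2.79, 2.79, 3.14, 3.14, 3.14, 3.14].

### API

Orientations are given as a unit quaternion [x, y, z, w].
In Python, from bench import read_state, get_image, job_done, recognise, place_of, grip_point_offset gives the robot as it stands. The module is installed in compiled form; this text tells all that it offers.
- The arm moves only by the tool carry_out, never from a script. Its arguments are lists of equal length, an entry for each row: "slide": the shift along the tool's x, y, z in m, a list of three; "roll": the turn about the tool's z in degrees; "claw": the finger opening in m, from 0 to 0.0854. A call has 1 to 8 rows; each row is the pose to reach, as a shift and turn from the pose commanded when the call began, along the tool's axes at that moment; what a row does not reach only later rows make up. A row lasts 1/8 s, in which the tool goes at most 62.5 mm and 10.7 degrees, less where a joint would pass 70% of its speed; a pose out of reach is approached as far as the arm can. A call with a gripper value outside its range is refused whole. The fingers move at their own pace and stop on an object; the grip force is fixed at half the most. Time passes only in rows, so rows that repeat a pose let the fingers close. It gives the time, the measured TCP pose, the force, the opening and the grip force at its end, in the units of the state.
- read_state(): the state, without advancing time (a new reading comes with each control period).
- get_image(name): name is "side" or "top"; returns a dict with "img" (384x512x3 uint8, red, green, blue), "z_map" (384x512 float32, mm along the optical axis (not along the pixel's ray), 0 where there is no reading), "mtx" (3x3 intrinsics, pixels), "world_from_camera" (4x4, takes a point from camera to world coordinates). Camera axes: x right, y up, looking along -z (the intrinsics and any distortion apply to the point x, -y, -z); pixel columns grow to the right and rows downward; lengths in mm; the calibration is good to about 2 mm. A picture is of the moment at which its call begins.
- job_done(): hands the job in; it is judged then, once.
Trained networks look in a picture, given as the dict that the camera call returned (one of the last four; its "shot" number tells which), for a name from the list of things; names that differ only in an ending like _2 or _b are one class to them, and where a whole thing is asked for, a point or a joint stands for the part that bears it (a point fixed in the world has none). Each returns a list of dicts, best first, with "conf" (0 to 1); they miss things now and then, are a little off and sometimes report something else, mostly with a low value. They report only what shows in the picture. A call takes as long as a camera call. They do not tell look-alikes from the thing itself.
- recognise(picture, thing): "at" ([column, row] in pixels, amid what is visible of it).
- place_of(picture, thing): "at" ([column, row] in pixels: a listed point, or the origin of a listed thing).
The state is a dict: "clock": time; "joints": joint angles; "joint_vel": joint speeds; "joint_efforts": joint torques, N m; "position": TCP position; "ee_rot": TCP orientation; "contact_force": force on the tool from outside, world axes, zero at the start; "wrist_torque": the same for the moment, N m; "gripper_width": finger opening in mm; "grasp_force": force on a finger pad.
Only numpy, scipy, OpenCV 4.12 (cv2) and the standard library are available. Lean on these libraries where they do the work, as an engineer would, in place of code of your own. Each camera call takes 0.05 s, during which the arm holds its last target. There are 200 camera calls.

## Working session

There is one attempt and no reset: what is moved stays moved. The work goes in short steps, Python scripts to look and compute and a tool call to move; the robot and the scene stay as the last step left them, time stands still between calls to the robot, and variables do not carry over. Pictures are saved under pics/ and viewed, at most 10 in all, crops included, and the job is handed in when it is done.

Besides the shell and the picture viewer there is one more tool, called after "Emit:" as a command line: name --pt "numbers of a row" for each row, then --argument value for the rest. carry_out: Moves the arm, as the interface text tells. Its arguments: {"type":"object","properties":{"slide":{"type":"array"},"roll":{"type":"array"},"claw":{"type":"array"}},"required":["slide","roll","claw"]}

```bash
mkdir -p pics
cat > h.py <<'E'
import numpy as np, cv2
from bench import *
def world(p,c,r,z=None):
    K=p["mtx"];T=p["world_from_camera"]
    d=np.array([(c-K[0,2])/K[0,0],-(r-K[1,2])/K[1,1],-1.])
    if z is None:
        r0,c0=int(round(r)),int(round(c)); dep=p["z_map"][r0,c0]
        return T[:3,:3]@(d*dep)+T[:3,3]
    w=T[:3,:3]@d; o=T[:3,3]
    return o+w*(z-o[2])/w[2]
def cloud(p):
    K=p["mtx"];T=p["world_from_camera"]
    v,u=np.mgrid[:384,:512]; D=p["z_map"]
    P=np.stack([(u-K[0,2])/K[0,0]*D,-(v-K[1,2])/K[1,1]*D,-D],-1)
    W=P@T[:3,:3].T+T[:3,3]; W[D==0]=np.nan
    return W
def save(n,img,s=1):
    cv2.imwrite("pics/"+n+".png",cv2.resize(img[...,::-1],None,fx=s,fy=s,interpolation=cv2.INTER_CUBIC))
E
python3 - <<'E'
from h import *
print(grip_point_offset,read_state())
ims=[]
for n in("side","top"):
    p=get_image(n);ims.append(p["img"]);print(n,p["shot"],p["mtx"].tolist(),p["world_from_camera"].round(3).tolist(),[k for k in p])
    for t in("red_key","grey_key","key_stand","socket","shredder","card_box","eraser"):
        for q in place_of(p,t)[:4]:
            a=q["at"];
            try: w=world(p,*a).round(0)
            except Exception as e: w=e
            print(t,np.round(a,1),round(q["conf"],2),w)
    save(n+"0",p["img"],1.5)
E
```

```text
154.70000000000002 {'clock': 0.0, 'joints': array([-1.00841821e+00,  3.85584246e-01,  6.62253698e-03, -4.91282803e-04,
       -1.19398689e+00, -2.58627052e-01]), 'joint_vel': array([ 7.33384102e-04, -1.88854715e-05,  2.98476306e-04, -5.86079802e-04,
        1.36736869e-05,  3.49673585e-04]), 'joint_efforts': array([-2.21217319e-04, -3.92284548e+01,  1.88396412e+01,  4.18623358e+00,
       -4.69894556e-03,  1.18821654e-05]), 'position': array([ 186.93046035, -596.1827845 ,  403.6042996 ]), 'ee_rot': array([-1.51202663e-01,  9.88502172e-01,  1.07784472e-03, -2.20111912e-04]), 'contact_force': array([-0.23523367,  0.17142893,  0.0624395 ]), 'wrist_torque': array([ 0.01298172, -0.01319102, -0.05004535]), 'grasp_force': 0.0, 'gripper_width': 85.38597457207432}
side 1 [[358.89758883535035, 0.0, 257.78731498828984], [0.0, 358.89758883535035, 194.39634593562883], [0.0, 0.0, 1.0]] [[0.953, 0.127, -0.275, 251.858], [-0.303, 0.436, -0.848, -877.331], [0.012, 0.891, 0.454, 529.651], [0.0, 0.0, 0.0, 1.0]] ['img', 'z_map', 'mtx', 'world_from_camera', 'shot']
red_key [283.  291.1] 0.8 [ 482. -347. 
[... 380 characters left out ...]
 2 [[457.0760023637247, 0.0, 251.54203744641393], [0.0, 457.0760023637247, 191.76657835530776], [0.0, 0.0, 1.0]] [[0.02, 0.983, -0.183, 325.966], [-1.0, 0.017, -0.021, -39.516], [-0.018, 0.183, 0.983, 1195.386], [0.0, 0.0, 0.0, 1.0]] ['img', 'z_map', 'mtx', 'world_from_camera', 'shot']
red_key [376.3 215.3] 0.67 [ 486. -333.   35.]
red_key [327.4 262.2] 0.62 [ 365. -205.   54.]
red_key [329.1 209.2] 0.55 [ 491. -205.   94.]
grey_key [304.4 219.2] 0.52 [ 465. -145.   95.]
key_stand [320.9 220.1] 0.8 [ 469. -190.   51.]
socket [135.2 213.6] 0.72 [475. 274.  71.]
shredder [138.8 203.2] 0.9 [502. 267.  69.]
card_box [317.2 148.3] 0.6 [ 659. -183.   43.]
eraser [224.9 231.5] 0.61 [440.  53.  12.]
```

View pics/side0.png

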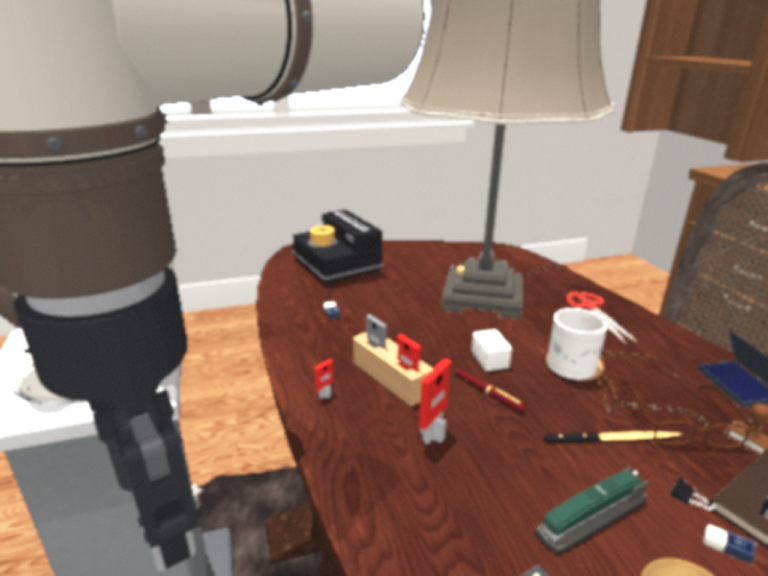

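View pics/top0.png

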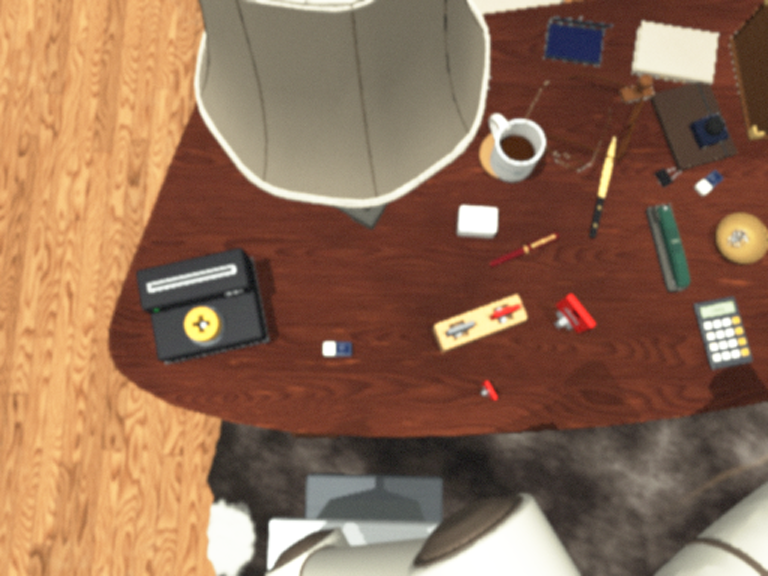

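Candidates for red_key (top picture, native pixels): the large one at (383,210), the small one at (326,261), and the one in the stand's right slot at (337,209). The stand one is middle-sized and sits in a slot, so I choose it. Next I measure it, with one close crop.

Run:
```python
from h import *
p=get_image("top");W=cloud(p);I=p["img"].astype(int)
q=get_image("side");V=cloud(q)
def rect(m,W,name):
    P=W[m];r=cv2.minAreaRect(P[:,:2].astype(np.float32));print(name,m.sum(),P.mean(0).round(1),np.round(r[0],1),np.round(r[1],1),round(r[2],1))
def roi(c0,c1,r0,r1):
    m=np.zeros((384,512),bool);m[r0:r1,c0:c1]=1;return m
hsv=cv2.cvtColor(p["img"],cv2.COLOR_RGB2HSV); 
hs2=cv2.cvtColor(q["img"],cv2.COLOR_RGB2HSV)
red=((hsv[...,0]<8)|(hsv[...,0]>172))&(hsv[...,1]>190)&(hsv[...,2]>150)
red2=((hs2[...,0]<8)|(hs2[...,0]>172))&(hs2[...,1]>190)&(hs2[...,2]>150)
st=roi(280,360,190,240)
rect(st&(abs(W[...,2]-50)<4),W,"stand top")
rect(st&(W[...,2]>85)&(W[...,2]<100),W,"keytops")
rect(st&(W[...,2]>80)&red,W,"redtop")
rect(st&(W[...,2]>80)&~red,W,"greytop")
m=roi(260,285,220,250)&red2; print("side red z",np.nanmin(V[m],0).round(),np.nanmax(V[m],0).round())
h=roi(115,160,200,235)
rect(h&(abs(W[...,2]-98)<4),W,"hub")
rect(roi(90,185,160,245)&(abs(W[...,2]-66)<4),W,"deck")
rect(roi(90,185,160,245)&(abs(W[...,2]-106)<4),W,"high")
L=roi(130,330,0,140)&(W[...,2]>250);print("shade",np.nanmin(W[L],0).round(),np.nanmax(W[L],0).round())
L=(V[...,2]>200)&(V[...,0]>500)&(V[...,1]<450)&roi(265,420,0,80);print("shade side",V[L].min(0).round(),V[L].max(0).round())
a=cv2.resize(p["img"][185:245,280:400],None,fx=5,fy=5,interpolation=cv2.INTER_CUBIC)
b=cv2.resize(p["img"][192:240,110:160],(300,288),interpolation=cv2.INTER_CUBIC)
c=cv2.resize(q["img"][210:300,200:310],(330,270),interpolation=cv2.INTER_CUBIC)
o=np.zeros((590,640,3),np.uint8);o[:300,:600]=a;o[300:588,:300]=b;o[300:570,305:635]=c
save("crop1",o)
```

```text
stand top 646 [ 484.  -187.7   50.6] [ 485.4 -188.5] [ 44.6 150.4] 21.4
keytops 132 [ 484.8 -188.1   92.7] [ 485.1 -187.9] [  8.3 124.8] 21.6
redtop 22 [ 496.1 -224.4   90.3] [ 496.3 -222.9] [ 3.8 37.7] 19.5
greytop 121 [ 482.5 -181.7   92.2] [ 485.1 -187.9] [  8.3 124.8] 21.6
side red z [ 487. -249.   -1.] [566. -61.  93.]
hub 302 [468.1 269.9  98.4] [477.3 275.6] [78.  52.9] 31.2
deck 1680 [467.6 267.2  66.6] [497.9 276.7] [143.8 180.1] 14.0
high 1834 [538.1 286.6 106.7] [511.3 280. ] [129.1 179.5] 14.4
shade [ 575. -155.  391.] [849. 212. 716.]
shade side [ 572. -156.  390.] [924. 121. 559.]
```

View pics/crop1.png

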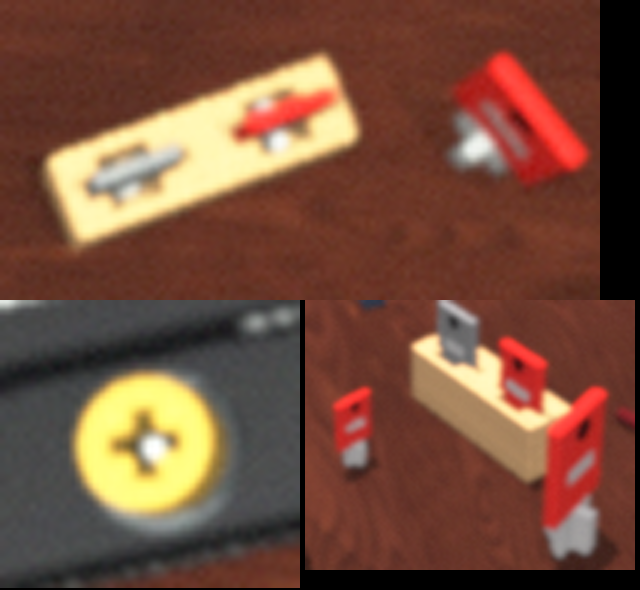

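The crop confirms it: the middle-sized red key stands in the right slot (native top ≈(337,208)), between the big one on the right and the small one in front. The hub cross is visible at ≈(134,216). Next I measure the hub angle and start the approach.

```bash
cat >> h.py <<'E'
def rectify(p,x0,y0,half,z,s=0.5):
    K=p["mtx"];Ti=np.linalg.inv(p["world_from_camera"])
    g=np.arange(-half,half+s/2,s);X,Y=np.meshgrid(x0+g,y0+g,indexing="ij")
    C=np.stack([X,Y,np.full_like(X,z),np.ones_like(X)],-1)@Ti.T
    u=K[0,0]*C[...,0]/-C[...,2]+K[0,2];v=K[1,2]-K[1,1]*C[...,1]/-C[...,2]
    return cv2.remap(p["img"],u.astype(np.float32),v.astype(np.float32),cv2.INTER_CUBIC),g
E
python3 - <<'E'
from h import *
from scipy.optimize import minimize
for cam in("top","side"):
    p=get_image(cam)
    W=cloud(p);hsv=cv2.cvtColor(p["img"],cv2.COLOR_RGB2HSV)
    y=(hsv[...,0]>15)&(hsv[...,0]<35)&(hsv[...,1]>120)&(hsv[...,2]>140)&(abs(W[...,2]-98)<4)&(W[...,1]>200)&(W[...,0]<530)
    P=W[y][:,:2].astype(np.float32);c,r=cv2.minEnclosingCircle(P);print(cam,"circle",np.round(c,1),round(r,1),np.median(W[y][:,2]))
    b=[world(p,*q["at"],98).round(1) for q in place_of(p,"socket")[:2]];print(b)
    R,g=rectify(p,c[0],c[1],26,98);f=R.astype(float)
    f=f[...,0]-f[...,2]   # yellowness
    f=cv2.GaussianBlur(f,(0,0),1)
    X,Y=np.meshgrid(g,g,indexing="ij")
    best=[]
    for a in range(-45,45,1):
      t=np.deg2rad(a)
      for cx in np.arange(-4,4.1,1):
        for cy in np.arange(-4,4.1,1):
          u=(X-cx)*np.cos(t)+(Y-cy)*np.sin(t);v=-(X-cx)*np.sin(t)+(Y-cy)*np.cos(t)
          m=((abs(u)<15)&(abs(v)<5))|((abs(v)<15)&(abs(u)<5));d=(u*u+v*v<22**2)&~m
          best.append((f[d].mean()-f[m].mean(),a,cx,cy))
    best.sort(reverse=True);print(best[:4],np.mean([q[1:] for q in best[:20]],0))
    o=cv2.resize(R,(400,400)); save("hub_"+cam,o)
E
python3 -c "
import cv2,numpy as np
cv2.imwrite('pics/hubs.png',np.hstack([cv2.imread('pics/hub_%s.png'%c) for c in('top','side')]))"
```

```text
top circle [467.9 269.4] 27.2 98.30400582018478
[array([464.1, 271.2,  98. ])]
[(np.float64(37.60975442324458), 0, np.float64(-2.0), np.float64(-3.0)), (np.float64(37.4459729029589), 0, np.float64(-3.0), np.float64(-3.0)), (np.float64(37.41347226576855), 0, np.float64(-2.0), np.float64(-2.0)), (np.float64(37.38862532939483), 0, np.float64(-1.0), np.float64(-3.0))] [-13.45  -2.85  -3.5 ]
side circle [465.4 264.4] 25.9 97.91503386342629
[array([457.1, 257.3,  98. ])]
[(np.float64(0.29918294681837665), 20, np.float64(4.0), np.float64(-4.0)), (np.float64(0.28935504433653136), 19, np.float64(4.0), np.float64(-4.0)), (np.float64(0.28221044259780115), 18, np.float64(4.0), np.float64(-4.0)), (np.float64(0.2806871876177013), 21, np.float64(4.0), np.float64(-4.0))] [19.7  4.  -3.8]
```

View pics/hubs.png

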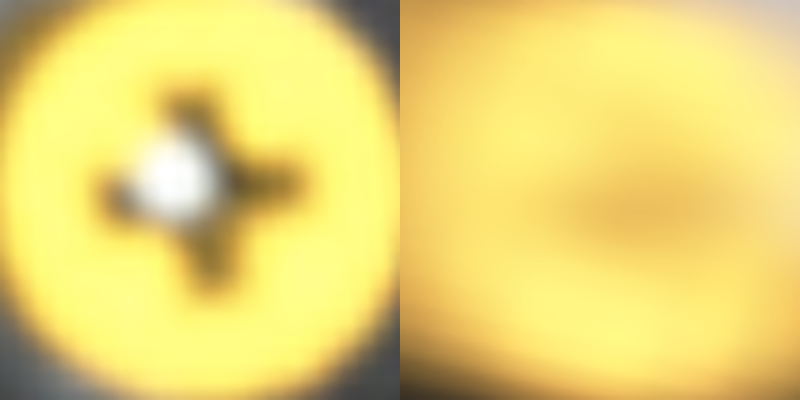

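Emit:
carry_out --pt "-0.051 0.0325 0" --pt "-0.102 0.065 0" --pt "-0.153 0.0975 0" --pt "-0.205 0.13 0" --pt "-0.256 0.1625 0" --pt "-0.307 0.195 0" --pt "-0.358 0.2275 0" --pt "-0.409 0.26 0.02" --roll '[-10,-20,-30,-40,-50,-60,-70,-80]' --claw '[0.04,0.04,0.04,0.04,0.04,0.04,0.04,0.04]'

```text
clock: 2.1
position: [500.2, -225.1, 386.9]
ee_rot: [0.753, -0.658, 0.002, -0.001]
contact_force: [1.5, 0.0, 0.4]
gripper_width: 40.1
grasp_force: 0.0
```

Emit:
carry_out --pt "0 0 0.03" --pt "0 0 0.07" --pt "0 0 0.11" --pt "0 0 0.13" --pt "0 0 0.145" --pt "0 0 0.154" --pt "0 0 0.154" --pt "0 0 0.154" --roll '[-7,-14,-14,-14,-14,-14,-14,-14]' --claw '[0.04,0.04,0.04,0.04,0.04,0.04,0.04,0.04]'

```text
clock: 3.1
position: [499.1, -226.9, 231.9]
ee_rot: [0.826, -0.563, 0.001, -0.0]
contact_force: [-1.1, 0.1, 0.1]
gripper_width: 40.1
grasp_force: 0.0
```

Run:
```python
from h import *
s=read_state();print(s["position"].round(1),s["ee_rot"].round(4),s["contact_force"].round(1))
p=get_image("top");R,g=rectify(p,467.5,269.5,22,98)
f=R.astype(float)[...,0]-0  # red channel: yellow high
yel=R.astype(float);yl=np.minimum(yel[...,0],255-yel[...,2]) # low on dark and white
yl=cv2.GaussianBlur(yl,(0,0),1)
X,Y=np.meshgrid(g,g,indexing="ij");hi=np.percentile(yl,90)
m=(yl<0.72*hi)&(X**2+Y**2<18.5**2)
print(m.sum()*.25,"mm2 (open area 500)")
ct,sz,an=cv2.minAreaRect(np.argwhere(m).astype(np.float32)*.5-22);print("rect",ct,sz,an)
from scipy.optimize import minimize
def model(t,cx,cy,k=1.0):
    u=(X-cx)*np.cos(t)+(Y-cy)*np.sin(t);v=-(X-cx)*np.sin(t)+(Y-cy)*np.cos(t)
    M=((abs(u)<15)&(abs(v)<5))|((abs(v)<15)&(abs(u)<5));return cv2.GaussianBlur(M.astype(float),(0,0),3.)
D=np.clip((hi-yl)/hi,0,1);D[X**2+Y**2>20**2]=0
res=[]
for a in np.arange(-45,45,1):
  for cx in np.arange(-3,3.1,1):
    for cy in np.arange(-3,3.1,1):
      res.append((np.corrcoef(model(np.deg2rad(a),cx,cy).ravel(),D.ravel())[0,1],a,cx,cy))
res.sort(reverse=True);print(np.round(res[:6],3).tolist())
def tips(frac):
    r=np.arange(0,360,1);T=np.deg2rad(r)
    return
cy,cx=0,0
b=res[0]
th=np.deg2rad(np.arange(0,360));prof=np.zeros(360)
for rad in np.arange(9,14,.5):
    px=((b[2]+rad*np.cos(th))+22)/.5;py=((b[3]+rad*np.sin(th))+22)/.5
    prof+=cv2.remap(D.astype(np.float32),py.astype(np.float32)[None],px.astype(np.float32)[None],1)[0]
print("4fold",np.rad2deg(np.angle((prof*np.exp(4j*th)).sum()))/4)
```

```text
[ 499.1 -226.9  231.9] [ 8.262e-01 -5.634e-01  8.000e-04 -3.000e-04] [-1.1  0.1  0.1]
235.25 mm2 (open area 500)
rect (-0.9828758239746094, -0.2876720428466797) (18.302265167236328, 18.117206573486328) 51.009002685546875
[[0.738, 0.0, -2.0, 0.0], [0.734, 0.0, -1.0, 0.0], [0.732, 0.0, -2.0, -1.0], [0.731, 0.0, -1.0, -1.0], [0.731, 0.0, -2.0, 1.0], [0.726, 0.0, -3.0, 0.0]]
4fold 5.515859983208881
```

Emit:
carry_out --pt "-0.001 -0.001 0.001" --pt "-0.001 -0.001 0.001" --pt "-0.001 -0.001 0.001" --pt "-0.001 -0.001 0.001" --pt "-0.001 -0.001 0.001" --pt "-0.001 -0.001 0.001" --pt "-0.001 -0.001 0.001" --pt "-0.001 -0.001 0.001" --roll '[0,0,0,0,0,0,0,0]' --claw '[0.04,0.0,0.0,0.0,0.0,0.0,0.0,0.0]'

```text
clock: 4.15
position: [499.4, -225.5, 230.3]
ee_rot: [0.826, -0.563, 0.0, -0.0]
contact_force: [-1.1, 0.4, 3.6]
gripper_width: 7.4
grasp_force: 58.7
```

Gripped at 7.4 mm with 59 N, so the 8 mm handle is in hand. Now I lift straight up.

Emit:
carry_out --pt "0 0 -0.008" --pt "0 0 -0.02" --pt "0 0 -0.035" --pt "0 0 -0.055" --pt "0 0 -0.085" --pt "0 0 -0.12" --pt "0 0 -0.14" --pt "0 0 -0.14" --roll '[0,0,0,0,0,0,0,0]' --claw '[0,0,0,0,0,0,0,0]'

```text
clock: 5.15
position: [499.4, -225.5, 372.6]
ee_rot: [0.826, -0.563, 0.002, -0.001]
contact_force: [-0.1, 0.1, -0.5]
gripper_width: 7.4
grasp_force: 58.4
```

Emit:
carry_out --pt "-0.045 -0.007 0" --pt "-0.095 -0.015 0" --pt "-0.145 -0.023 0" --pt "-0.195 -0.031 0" --pt "-0.248 -0.042 0" --pt "-0.29 -0.06 0" --pt "-0.335 -0.082 0" --pt "-0.38 -0.105 0" --roll '[0,0,3,6,9,12,15,15.7]' --claw '[0,0,0,0,0,0,0,0]'

```text
clock: 6.15
position: [457.8, 168.0, 369.3]
ee_rot: [0.741, -0.671, -0.0, 0.001]
contact_force: [0.5, -0.4, -1.3]
gripper_width: 7.4
grasp_force: 58.4
```

Run:
```python
from h import *
s=read_state();print(s["position"].round(1),s["ee_rot"].round(4),s["contact_force"].round(1),s["joints"].round(2))
from scipy.spatial.transform import Rotation as Ro
R=Ro.from_quat(s["ee_rot"]).as_matrix()
print(R.round(3).tolist(),(R.T@(np.array([467.3,269.4,s["position"][2]])-s["position"])).round(1),"yaw",np.degrees(np.arctan2(R[1,1],R[0,1])))
```

```text
[457.8 168.  369.3] [ 7.412e-01 -6.712e-01 -3.000e-04  7.000e-04] [ 0.5 -0.4 -1.3] [ 0.69  0.18 -0.37 -0.   -1.02 -0.59]
[[0.099, -0.995, -0.001], [-0.995, -0.099, -0.001], [0.001, 0.001, -1.0]] [-99.9 -19.5  -0.1] yaw -174.32430616492408
```

Emit:
carry_out --pt "-0.045 -0.009 0" --pt "-0.085 -0.016 0" --pt "-0.1 -0.0195 0" --pt "-0.1 -0.0195 0.02" --pt "-0.1 -0.0195 0.03" --pt "-0.1 -0.0195 0.03" --pt "-0.1 -0.0195 0.03" --roll '[0,0,0,0,0,0,0]' --claw '[0,0,0,0,0,0,0]'

```text
clock: 7.02
position: [468.1, 267.7, 340.7]
ee_rot: [0.741, -0.671, 0.0, -0.0]
contact_force: [0.3, -0.3, -0.4]
gripper_width: 6.9
grasp_force: 58.4
```

Run:
```python
from h import *
s=read_state();print(s["position"].round(1),s["ee_rot"].round(4),s["contact_force"].round(1))
p=get_image("side");q=get_image("top")
for im in(p,q):
    for t in("red_key","socket"):
        for k in place_of(im,t)[:4]: print(t,np.round(k["at"],1),round(k["conf"],2),world(im,*k["at"]).round(0))
K=p["mtx"];Ti=np.linalg.inv(p["world_from_camera"]);key=s["position"]+[0,0,-224.3]
# expected corners drawn: key lower end centre, socket centre
def px(p,w):
    K=p["mtx"];c=np.linalg.inv(p["world_from_camera"])@np.append(w,1);return np.array([K[0,0]*c[0]/-c[2]+K[0,2],K[1,2]-K[1,1]*c[1]/-c[2]])
for im in(p,q): print("exp key",px(im,key).round(1),"sock",px(im,[467.3,269.4,98]).round(1))
a=cv2.resize(p["img"][100:190,165:265],(400,360),interpolation=cv2.INTER_CUBIC)
b=cv2.resize(q["img"][170:260,90:190],(400,360),interpolation=cv2.INTER_CUBIC)
save("over",np.hstack([a,b]))
```

```text
[468.1 267.7 340.7] [ 7.413e-01 -6.712e-01  1.000e-04 -4.000e-04] [ 0.3 -0.3 -0.4]
red_key [218.3 149.2] 0.71 [491. 327.  88.]
red_key [287.6 291.1] 0.65 [ 493. -345.    7.]
red_key [214.9 263.7] 0.5 [ 367. -205.    2.]
socket [212.3 155.9] 0.6 [454. 243.  97.]
socket [218.7 148.1] 0.39 [492. 322.  94.]
red_key [138.5 204.4] 0.74 [499. 268.  68.]
red_key [376.3 210.9] 0.72 [ 498. -334.   31.]
red_key [131.3 212.4] 0.68 [466. 259. 157.]
red_key [323.4 259.2] 0.58 [ 374. -201.   16.]
socket [134.7 214.9] 0.49 [470. 271.  85.]
socket [315.7 150.1] 0.3 [ 654. -179.   41.]
exp key [214.8 147.7] sock [214.7 152.7]
exp key [132.4 213.9] sock [133.8 215.2]
```

View pics/over.png

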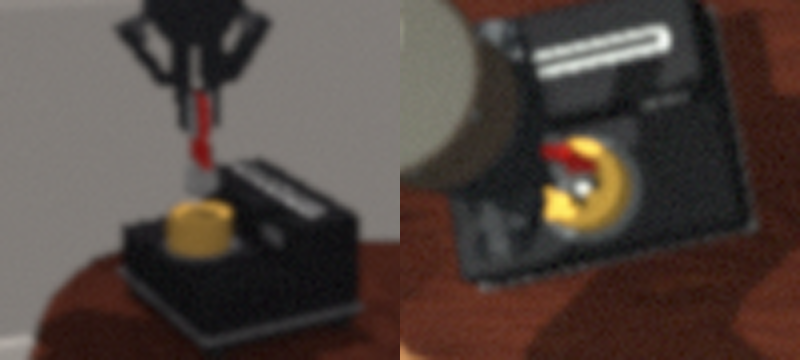

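The key hangs over the hub: stem end at native side ≈(215,148), hub face centre ≈(215,153), both where expected. I correct about 2 mm and lower gently.

Emit:
carry_out --pt "-0.0018 0.0006 0" --pt "-0.0018 0.0006 0.008" --pt "-0.0018 0.0006 0.014" --pt "-0.0018 0.0006 0.018" --pt "-0.0018 0.0006 0.021" --pt "-0.0018 0.0006 0.023" --pt "-0.0018 0.0006 0.023" --roll '[0,0,0,0,0,0,0]' --claw '[0,0,0,0,0,0,0]'

```text
clock: 8.2
position: [467.0, 269.8, 317.0]
ee_rot: [0.741, -0.671, -0.0, 0.0]
contact_force: [-0.1, -0.7, -1.3]
gripper_width: 7.1
grasp_force: 58.4
```

Emit:
carry_out --pt "0 0 0.002" --pt "0 0 0.004" --pt "0 0 0.006" --pt "0 0 0.0075" --pt "0 0 0.0075" --roll '[0,0,0,0,0]' --claw '[0,0,0,0,0]'

```text
clock: 8.82
position: [467.0, 269.8, 309.4]
ee_rot: [0.741, -0.671, -0.0, 0.0]
contact_force: [-1.2, -0.2, -1.0]
gripper_width: 6.9
grasp_force: 58.4
```

Emit:
carry_out --pt "0 0 0.003" --pt "0 0 0.006" --pt "0 0 0.009" --pt "0 0 0.0115" --pt "0 0 0.013" --pt "0 0 0.014" --pt "0 0 0.014" --roll '[0,0,0,0,0,0,0]' --claw '[0,0,0,0,0,0,0]'

```text
clock: 9.7
position: [467.0, 269.8, 297.0]
ee_rot: [0.742, -0.671, 0.0, -0.0]
contact_force: [-4.4, -0.8, 8.3]
gripper_width: 7.1
grasp_force: 59.9
```

Emit:
carry_out --pt "0 0 0.001" --pt "0 0 0.002" --pt "0 0 0.002" --pt "0 0 0.002" --roll '[0,0,0,0]' --claw '[0,0,0,0]'

```text
clock: 10.2
position: [467.0, 269.8, 296.2]
ee_rot: [0.742, -0.671, 0.0, -0.0]
contact_force: [-5.8, -1.6, 15.2]
gripper_width: 7.2
grasp_force: 60.9
```

Emit:
carry_out --pt "0 0 0.001" --pt "0 0 0.0015" --pt "0 0 0.0015" --pt "0 0 0.0015" --roll '[0,0,0,0]' --claw '[0,0,0,0]'

```text
clock: 10.7
position: [467.0, 269.8, 296.2]
ee_rot: [0.742, -0.67, 0.001, -0.001]
contact_force: [-9.6, -2.3, 21.6]
gripper_width: 7.3
grasp_force: 61.9
```

Run:
```python
from h import *
s=read_state();print(s["position"].round(2),s["contact_force"].round(1),s["wrist_torque"].round(2))
p=get_image("side");q=get_image("top")
a=cv2.resize(p["img"][100:190,165:265],(400,360),interpolation=cv2.INTER_CUBIC)
b=cv2.resize(p["img"][190:280,200:350],(400,240),interpolation=cv2.INTER_CUBIC)
o=np.zeros((360,800,3),np.uint8);o[:,:400]=a;o[:240,400:]=b;save("home",o)
```

```text
[466.95 269.83 296.21] [-9.6 -2.3 21.6] [-0.82  2.95  0.04]
```

View pics/home.png

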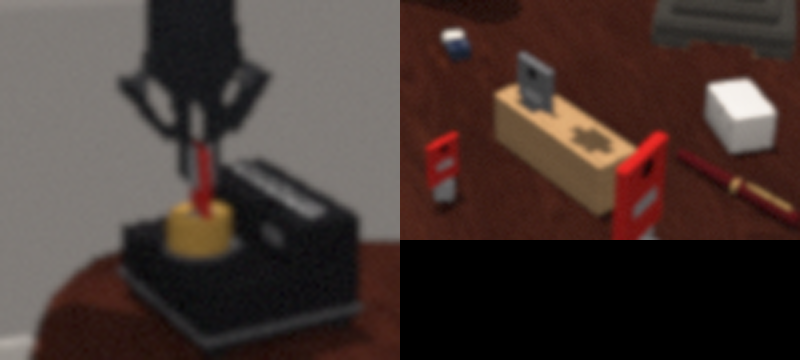

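The red handle's shoulder sits on the brass face at native ≈(216,153) and no stem shows. The tool no longer moves down while the force rises (22 N, against 9 N from the spring), so the key is home. The grey key, box and eraser are in place.

```bash
python3 -c "
from bench import *
print(job_done())"
```

```text
the job is handed in; nothing more can be done
None
```

The red key is meshed in the hub and held pressed fully home at about 22 N; the grey key, card box and eraser were left where they were, and the job was handed in at about 11 s with no verdict returned.

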